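Index the die block to the half-way latch

TASK

One of the two indexing fixtures carries the aluminium die block on its sprung slide. With the fingertips on that slide's upright push plate, push the slide fully back to its rear stop, then let go so that it springs back and latches half-way on its stop pin, with the block still seated in its nest. Do not touch or lift the block, and leave the other fixture, its weight and the things standing around undisturbed.

Things in the scene. Friction and masses are not known exactly. Their poses are not given: they have to be found in the camera images.
- die_fixture: the fixture whose slide carries the die block: fixed aluminium indexing fixture, base plate 228 x 80 x 12 mm, bridge 64 mm high (stop pin knob 88 mm) near its rear end; x axis = push direction (roughly away from the robot), z up; origin on the worktop, mid-width, 103 mm behind the base's front edge; bridge at x 75 to 95 mm, its two rubber bumpers are the rear stop
- die_slide (a joint): m: 0 = home, held by a spring; grows along the fixture's +x; 0.065 = rear stop. Push takes 4 N at home to 8 N at the stop, plus 2 N where a ramp lifts the pin and 4 N per 0.1 m/s. Past about 0.042 the pin drops behind the slide's tooth; released from there it springs back and latches at about 0.040; released earlier it returns home
- die_pin (a joint): lift of this fixture's stop pin in m: 0 = fully down, about 0.011 on top of the tooth
- die_plate (a point): middle of the push plate's front face (towards the robot), 61 mm above the worktop; upright plate 56 mm wide, 8 mm thick, 19 to 81 mm above the worktop, on the slide's front end; free space before it above the 12 mm base. Moves with the slide; at slide 0 it is 90.5 mm on the -x side of the fixture's origin; x axis = push direction
- die_nest (a point): middle of the shallow nest on the slide's deck, 31 mm above the worktop, 52.5 mm behind the push plate's front face; the block sits here between 6 mm high lips
- die_block: plain aluminium block with dowel pins on top, 45 x 60 mm, 34 mm high with the pins, 0.2 to 0.4 kg, lying loose in the nest; origin in the middle of its underside
- spare_fixture: the like fixture whose slide carries a round calibration weight; left alone. Built as the other one. To the right of both, a micrometer of the large stencil fixture sticks out towards them, 104 to 127 mm above the worktop, as far as y = +0.105 m at x = 0.574 m
- spare_slide (a joint): travel of the other fixture's slide in m, 0 = home; same make; must stay home
- spare_nest (a point): middle of the nest on the other slide's deck
- weight_200: round steel calibration weight with a knob, 30 dia x 45 mm, standing in the other slide's nest; origin in the middle of its underside
- weight_50: small round steel calibration weight with a knob, 19 dia x 29 mm, stands between the two fixtures; a bystander, origin at its underside
- vial_2: small white vial with a screw cap, 22 dia x 46 mm, stands between the two fixtures; a bystander, origin at its underside
- paste_jar_1: white screw-lid jar, 61 dia x 48 mm, stands far to the left; a bystander, origin at its underside
- tape_masking: roll of masking tape lying flat, 90 dia x 24 mm, far left; a bystander, origin at its underside
- spare_micrometer: micrometer head lying at the back, 19x100x19 mm; a bystander, origin at its underside
- driver_2: small screwdriver lying between the two fixtures, 16x126x16 mm; a bystander, origin at its underside
- vial_4: small white vial with a screw cap, 22 dia x 46 mm, at the back; a bystander, origin at its underside
Not all that is in view belongs to the job. Leave any pink or turquoise look-alike of the weight_200 alone.

How it is judged:
On the way:
1. the slide with the die block has been pushed back to its rear stop (within 4 mm) (value of joint die_slide above 0.061 m), for 0.1 s.
At the end, for the whole second after the job is handed in: The slide with the die block stands still, latched at 0.040 +- 0.004 m with its stop pin down (under 3 mm lift); the block lies flat within 5 mm of the nest's middle; the other slide is home (under 3 mm) and its weight stands upright within 10 mm of where it was (value of joint die_slide between 0.036 and 0.044 m and velocity of joint die_slide between -0.005 and 0.005 m/s and value of joint each of die_pin, spare_slide below 0.003 m and x of die_block in the frame of die_nest between -0.005 and 0.005 m and y of die_block in the frame of die_nest between -0.005 and 0.005 m and z of die_block in the frame of die_nest between -0.003 and 0.003 m and angle between die_block's own z axis and vertical below 0.06 rad and angle between weight_200's own z axis and vertical below 0.1 rad and distance of weight_200 from where it was at the start of the episode below 0.01 m); the robot touches nothing.
It fails at once if the robot touches the die block (contact force between any of the fingers, the arm and die_block above 0.5 N).
It fails at once if the die block is lifted from its nest (z of die_block in the frame of die_nest above 0.008 m).
It fails at once if the other slide is moved (value of joint spare_slide above 0.01 m).
It fails at once if the weight on the other slide is shifted or lifted (distance of weight_200 from where it was at the start of the episode above 0.02 m).
It fails at once if a bystander is shifted by more than 20 mm (distance of any of weight_50, vial_2, paste_jar_1, tape_masking, spare_micrometer, driver_2, vial_4 from where it was at the start of the episode above 0.02 m).
It also fails if it takes over 32 s, if anything falls off the work surface, if the arm or the gripper's body presses on something with over 40 N, if the wrist force passes 120 N, or if a joint passes its speed limit or range.

ROBOT

A 6-joint arm with a two-finger parallel gripper is mounted at the origin on a cart in front of the work surface, level with it; the furniture and walls round the work are solid. World frame = base frame: x ahead of the robot, y to its left, z up, the work surface at z = 0. Lengths are in m, angles in rad, forces in N, time in s.
With the tool pointing down it reaches from about 0.3 to 0.75 m from the base axis. Payload 8.5 kg.
Tool frame: the origin (TCP) lies on the centre line of the jaws, within the pads' length; the fingertips stand ahead of it and the grasp point (between the pads) lies 11 mm behind it (arm.nose_length is the z of the fingertips in the tool frame, in m); z points along the fingers, y is the line along which they close (so a half turn about z gives the same grasp; the last joint's range is limited). The gripper opens to 85 mm and grips with 20 to 120 N. Pads are 22 mm wide; open, the fingers measure 114 mm over their backs; the gripper's body (76 mm by 85 mm) begins 54 mm behind the grasp point. The pads swing forward as they close: fully open they stand 13 mm farther back than shut.
Start: joints at [1.076, 0.381, 1.297, -0, 1.464, -0.215], TCP at [0.152, 0.529, 0.239] pointing down, gripper open.
Joint ranges: [-3.11, 3.11], [-0.89, 2.33], [0.22, 2.48], [-1.42, 4.56], [0.17, 2.85], [-2.88, 2.88]. Speed limits (rad/s): [2.39, 2.39, 3.14, 3.14, 3.14, 3.14].

INTERFACE

Orientations are given as a 3x3 rotation matrix whose columns are the frame's x, y, z axes.
In Python, from plant import arm, vision, workorder gives the robot as it stands.
- The arm moves only by the shell command python3 -m inch 'ROWS' [OPENING]. ROWS is a JSON object of lists of equal length, an entry for each row: "travel": the shift along the world's x, y, z in mm, a list of three; "delta_rot": the turn, a rotation vector about the world's x, y, z in degrees, a list of three. In form: {"travel": [[tx, ty, tz], ...], "delta_rot": [[ax, ay, az], ...]}. A call has 1 to 12 rows; each row shifts and turns the commanded pose from where the row before left it; what a row does not reach is not made up. A row lasts 1/10 s, in which the tool goes at most 50 mm and 8.59 degrees, less where a joint would pass 70% of its speed; a pose out of reach is approached as far as the arm can. A call with a gripper value outside its range is refused whole. OPENING is the opening in per cent of the stroke, from 0 (shut) to 100 (fully open), set as the call begins (- or left out, the last holds). The fingers move at their own pace and stop on an object; the grip force is fixed at half the most. Time passes only in rows, so rows that do not move let the fingers close. It gives the time, the measured TCP pose, the force, the opening and the grip force at its end, in the units of the state.
- arm.observe(): the state, without advancing time (a new reading comes with each control period).
- vision.get_image(name): name is "side" or "top" or "wrist"; returns a dict with "pixels" (400x640x3 uint8, blue, green, red), "z_map" (400x640 float32, m along the optical axis (not along the pixel's ray), 0 where there is no reading), "camera_matrix" (3x3 intrinsics, pixels), "k1" (the pictures are not rectified: a ray, as slopes to the right and down, at radius r is drawn at 1 + k1 r^2 times it, then the intrinsics apply), "rvec" (rotation vector, rad) and "tvec" (3), from world to camera coordinates, as OpenCV has them; the wrist camera has in their place "hand_eye" (4x4, takes a point from camera to tool coordinates, whose origin is the TCP and whose axes are the flange's). Camera axes: x right, y down, z forward; pixel columns grow to the right and rows downward; lengths in m; the calibration is good to about 2 mm. A picture is of the moment at which its call begins: read the wrist's pose just before it.
- workorder.close_job(): hands the job in; it is judged then, once.
The state is a dict: "t": time; "qpos": joint angles; "joint_velocities": joint speeds; "effort": joint torques, N m; "tcp_pos": TCP position; "tool_rot": TCP orientation; "wrist_force": force on the tool from outside, world axes, zero at the start; "moment": the same for the moment, N m; "opening": opening from 0.0 (shut) to 1.0 (fully open); "grip_force": force on a finger pad.
Only numpy, scipy, OpenCV 4.12 (cv2) and the standard library are available. Lean on these libraries where they do the work, as an engineer would, in place of code of your own. Each camera call takes 0.05 s, during which the arm holds its last target. There are 200 camera calls.

## Working session

There is one attempt and no reset: what is moved stays moved. The work goes in short steps, Python scripts to look and compute and a shell command to move; the robot and the scene stay as the last step left them, time stands still between calls to the robot, and variables do not carry over. Pictures are saved under pics/ and viewed, at most 10 in all, crops included, and the job is handed in when it is done.

```bash
mkdir -p pics
cat > h.py <<'E'
import numpy as np, cv2, pickle
from plant import arm, vision, workorder
def grab(n):
    s=arm.observe(); d=vision.get_image(n); d['s']=s; return d
def pose(d):
    if 'hand_eye' in d:
        T=np.eye(4);T[:3,:3]=d['s']['tool_rot'];T[:3,3]=d['s']['tcp_pos'];T=T@np.array(d['hand_eye']);return T[:3,:3],T[:3,3]
    R=cv2.Rodrigues(np.array(d['rvec'],float))[0];return R.T,-R.T@np.array(d['tvec'],float).ravel()
def rays(d,uv):
    K=np.array(d['camera_matrix']);uv=np.atleast_2d(uv).astype(float)
    p=(uv-K[:2,2])/[K[0,0],K[1,1]];q=p.copy()
    for _ in range(20): q=p/(1+d['k1']*(q**2).sum(1,keepdims=True))
    return np.c_[q,np.ones(len(q))]
def plane(d,uv,z):
    R,c=pose(d);r=rays(d,uv)@R.T;return c+r*((z-c[2])/r[:,2])[:,None]
def depth(d,uv):
    R,c=pose(d);uv=np.atleast_2d(uv).astype(int);return c+(rays(d,uv)*d['z_map'][uv[:,1],uv[:,0]][:,None])@R.T
def cloud(d):
    v,u=np.nonzero(np.ones((400,640)));return depth(d,np.c_[u,v]).reshape(400,640,3)
E
python3 - <<'E'
from h import *
print(arm.observe(),arm.nose_length)
for n in('top','side'):
    d=grab(n);pickle.dump(d,open(n+'.pkl','wb'));cv2.imwrite(f'pics/{n}0.png',d['pixels']);print(n,pose(d))
E
```

```text
{'t': 0.0, 'qpos': array([ 1.07570801e+00,  3.81213705e-01,  1.29827837e+00, -1.17981656e-05,
        1.46359565e+00, -2.15282605e-01]), 'joint_velocities': array([ 0.00155151, -0.00046144, -0.00102755,  0.00035773, -0.0004773 ,
       -0.0009724 ]), 'effort': array([ 4.96518296e-04, -4.48469388e+01, -2.31270325e+01, -1.27791036e-04,
        4.88879959e-03, -6.16233464e-06]), 'tcp_pos': array([0.15174952, 0.52835316, 0.23869632]), 'tool_rot': array([[-9.61109355e-01,  2.76167190e-01, -6.99999995e-04],
       [ 2.76167905e-01,  9.61108497e-01, -1.32112563e-03],
       [ 3.07924391e-04, -1.46306373e-03, -9.99998882e-01]]), 'wrist_force': array([ 0.03258601, -0.29275949,  0.19271182]), 'moment': array([0.05036522, 0.01490624, 0.00950264]), 'grip_force': 0.0, 'opening': 0.9976756334633918} 0.008
top (array([[ 7.65832518e-03, -9.78176816e-01,  2.07633009e-01],
       [-9.99970643e-01, -7.43939249e-03,  1.83525298e-03],
       [-2.50538464e-04, -2.07640969e-01, -9.78205073e-01]]), array([0.44671866, 0.32082977, 0.89829075]))
side (array([[ 0.8126414 , -0.27750253,  0.51245127],
       [-0.58226369, -0.3502022 ,  0.73370799],
       [-0.02414426, -0.89462325, -0.44616846]]), array([ 0.09198999, -0.43679326,  0.55112632]))
```

View pics/top0.png

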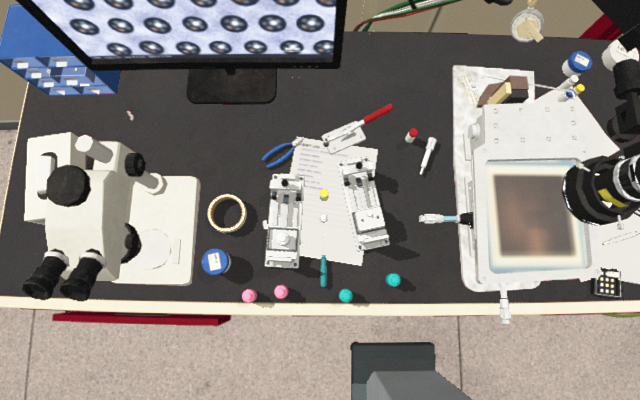

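View pics/side0.png

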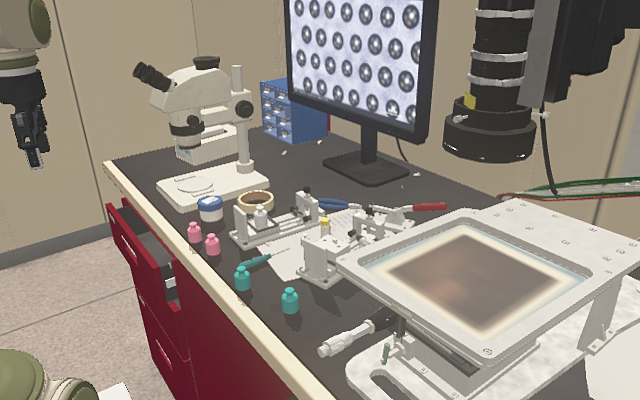

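The top picture shows two fixtures, at about (285,220) and (365,203). The left one seems to carry the round weight. I'll enlarge both and get depth.

Run:
```python
from h import *
d=pickle.load(open('top.pkl','rb'))
a=cv2.resize(d['pixels'][145:275,255:400],None,fx=4,fy=4,interpolation=cv2.INTER_CUBIC)
cv2.imwrite('pics/crop.png',a)
P=cloud(d)
# right fixture: heights
for n,(u0,u1,v0,v1) in {'R':(335,395,145,258),'L':(260,308,165,275)}.items():
    Q=P[v0:v1,u0:u1].reshape(-1,3)
    for lo,hi in((.008,.016),(.027,.034),(.055,.07),(.076,.084),(.084,.095)):
        m=(Q[:,2]>lo)&(Q[:,2]<hi);q=Q[m]
        if len(q)>4: print(n,lo,len(q),q.mean(0).round(4),cv2.minAreaRect((q[:,:2]*1000).astype(np.float32)))
```

```text
R 0.008 1166 [0.6418 0.2251 0.012 ] ((648.7409057617188, 220.48458862304688), (272.1571350097656, 79.63256072998047), 12.151546478271484)
R 0.027 373 [0.5915 0.2117 0.0307] ((616.5989379882812, 214.95619201660156), (182.45822143554688, 72.26702117919922), 11.275662422180176)
R 0.055 744 [0.6159 0.2138 0.0606] ((618.3679809570312, 214.16766357421875), (185.1224365234375, 71.88412475585938), 11.812618255615234)
R 0.076 90 [0.5443 0.1992 0.0806] ((609.801025390625, 223.93710327148438), (178.01014709472656, 51.56612014770508), 19.43056869506836)
R 0.084 38 [0.6857 0.2287 0.0876] ((617.3751220703125, 215.63925170898438), (181.58299255371094, 33.72339630126953), 11.402491569519043)
L 0.008 1150 [0.5933 0.401  0.0122] ((593.9861450195312, 405.4152526855469), (254.8334503173828, 92.93843841552734), 0.9499051570892334)
L 0.027 744 [0.54   0.4072 0.031 ] ((564.35693359375, 406.6794738769531), (72.57996368408203, 166.81072998046875), 86.53486633300781)
L 0.055 342 [0.6178 0.4018 0.0631] ((574.8051147460938, 409.0740661621094), (71.76702117919922, 186.03004455566406), 84.43598175048828)
L 0.076 111 [0.4983 0.4081 0.0803] ((567.7452392578125, 414.3042297363281), (177.64083862304688, 52.47684097290039), 3.5272059440612793)
L 0.084 39 [0.6565 0.4012 0.088 ] ((656.6260375976562, 402.1203918457031), (14.318115234375, 13.368803977966309), 1.0508556365966797)
```

View pics/crop.png

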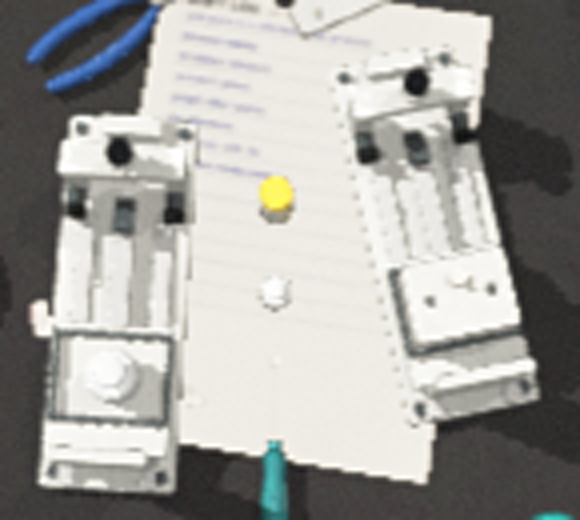

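The enlargement shows the right fixture carrying the die block, with its dowels at crop (430,300) and (490,288). Its push plate is at crop (475,380) and its knob at (417,82). The left fixture carries the round weight. Next I'll fit the die fixture's axis and check it against the side view.

Run:
```python
from h import *
for n in('top','side'):
    d=pickle.load(open(n+'.pkl','rb'));P=cloud(d).reshape(-1,3)
    reg=(P[:,0]>.47)&(P[:,0]<.78)&(P[:,1]>.14)&(P[:,1]<.30)
    Q=P[reg]
    k=Q[(Q[:,2]>.083)&(Q[:,2]<.092)&(Q[:,0]>.66)]
    p=Q[(Q[:,2]>.077)&(Q[:,2]<.084)&(Q[:,0]<.60)]
    b=Q[(Q[:,2]>.058)&(Q[:,2]<.068)&(Q[:,0]>.66)]
    s=Q[(Q[:,2]>.055)&(Q[:,2]<.075)&(Q[:,0]>.54)&(Q[:,0]<.64)]
    for m,q in(('knob',k),('plate',p),('bridge',b),('block',s)):
        if len(q)>5:print(n,m,len(q),q.mean(0).round(4),q[:,2].std().round(4),cv2.minAreaRect((q[:,:2]*1000).astype(np.float32)))
    for a in (11,11.5,12,12.5):
        a=np.radians(a);ex=np.array([np.cos(a),np.sin(a)]);ey=np.array([-ex[1],ex[0]])
        for q in(k,p,b):
            if len(q)>5:print(np.degrees(a).round(1),np.percentile(q[:,:2]@ex,[2,50,98]).round(4),np.percentile(q[:,:2]@ey,[2,50,98]).round(4))
```

```text
top knob 36 [0.6992 0.2315 0.0878] 0.0017 ((698.9317626953125, 231.69935607910156), (14.043445587158203, 12.734674453735352), 83.2759780883789)
top plate 81 [0.5318 0.1962 0.0807] 0.0015 ((531.615478515625, 196.46739196777344), (7.797995567321777, 52.237674713134766), 11.365202903747559)
top bridge 221 [0.6981 0.2319 0.0638] 0.0017 ((699.2896118164062, 231.09170532226562), (19.777515411376953, 71.88412475585938), 11.812620162963867)
top block 493 [0.5791 0.2053 0.059 ] 0.0018 ((579.493896484375, 204.96168518066406), (45.088932037353516, 60.58791732788086), 12.278789520263672)
11.0 [0.7242 0.7307 0.7372] [0.0871 0.0937 0.1005]
11.0 [0.5555 0.5596 0.5632] [0.0661 0.0911 0.1162]
11.0 [0.7207 0.7291 0.7403] [0.0594 0.0994 0.1286]
11.5 [0.725  0.7315 0.738 ] [0.0807 0.0873 0.0941]
11.5 [0.5564 0.5603 0.564 ] [0.0612 0.0862 0.1113]
11.5 [0.7216 0.7298 0.741 ] [0.053  0.093  0.1222]
12.0 [0.7257 0.7322 0.7387] [0.0743 0.081  0.0877]
12.0 [0.5573 0.561  0.5646] [0.0563 0.0813 0.1065]
12.0 [0.7224 0.7305 0.7417] [0.0467 0.0866 0.1157]
12.5 [0.7264 0.7328 0.7394] [0.0679 0.0746 0.0813]
12.5 [0
[... 589 characters left out ...]
804688, 198.6336669921875), (71.56151580810547, 62.175262451171875), 11.523319244384766)
11.0 [0.7246 0.7298 0.7392] [0.0813 0.0868 0.0949]
11.0 [0.5566 0.5592 0.5651] [0.058  0.0824 0.1109]
11.0 [0.7213 0.7265 0.7418] [0.0537 0.0827 0.1232]
11.5 [0.7253 0.7306 0.7399] [0.075  0.0805 0.0885]
11.5 [0.5575 0.5598 0.5657] [0.0531 0.0775 0.106 ]
11.5 [0.7222 0.7272 0.7425] [0.0473 0.0764 0.1168]
12.0 [0.726  0.7313 0.7406] [0.0686 0.0741 0.0821]
12.0 [0.5584 0.5605 0.5662] [0.0482 0.0726 0.1012]
12.0 [0.723  0.7279 0.7433] [0.041  0.07   0.1104]
12.5 [0.7267 0.7319 0.7412] [0.0623 0.0677 0.0757]
12.5 [0.5591 0.5613 0.5667] [0.0433 0.0677 0.0963]
12.5 [0.7236 0.7285 0.744 ] [0.0346 0.0636 0.104 ]
```

Both views agree. The fixture's axis is at about +11.8°, the plate top's middle is (0.532, 0.194, 0.081), and the front face's middle is about (0.528, 0.193). First I move over a point about 35 mm in front of the plate, with fingers shut and the closing line across the push direction.

```bash
python3 -m inch '{"travel":[[28,-28,0],[28,-28,0],[28,-28,0],[28,-28,0],[28,-28,0],[28,-28,0],[28,-28,0],[28,-28,0],[28,-28,0],[28,-28,0],[28,-28,0],[28,-28,0]],"delta_rot":[[0,0,2.3],[0,0,2.3],[0,0,2.3],[0,0,2.3],[0,0,2.3],[0,0,2.3],[0,0,2.3],[0,0,2.3],[0,0,2.3],[0,0,2.3],[0,0,2.3],[0,0,2.3]]}' 0
python3 -m inch '{"travel":[[0,0,0],[0,0,0],[0,0,0]],"delta_rot":[[0,0,0],[0,0,0],[0,0,0]]}'
python3 - <<'E'
from h import *
s=arm.observe();print(s['tcp_pos'],s['tool_rot'],s['opening'],s['t'],s['qpos'],s['wrist_force'])
d=grab('wrist');cv2.imwrite('pics/w1.png',d['pixels']);pickle.dump(d,open('w1.pkl','wb'))
Q=cloud(d).reshape(-1,3)
p=Q[(Q[:,2]>.077)&(Q[:,2]<.084)&(Q[:,0]<.60)&(Q[:,0]>.5)&(Q[:,1]>.15)&(Q[:,1]<.25)]
if len(p)>5: print(len(p),p.mean(0),cv2.minAreaRect((p[:,:2]*1000).astype(np.float32)))
hsv=cv2.cvtColor(d['pixels'],cv2.COLOR_BGR2HSV)
t=pickle.load(open('top.pkl','rb'));hs=cv2.cvtColor(t['pixels'],cv2.COLOR_BGR2HSV);P=cloud(t)
m=cv2.inRange(hs,(80,120,80),(98,255,255));n,l,st,c=cv2.connectedComponentsWithStats(m)
for i in range(1,n):
    if st[i,4]>20:print('turq',c[i],np.median(P[l==i],0).round(3))
E
```

```text
t: 1.3
tcp_pos: [0.4887, 0.1912, 0.2391]
tool_rot: [[-0.979, -0.202, -0.001], [-0.202, 0.979, -0.0], [0.001, 0.0, -1.0]]
wrist_force: [-0.6, 0.6, 0.6]
opening: -0.001
grip_force: 0.0
t: 1.6
tcp_pos: [0.4871, 0.1932, 0.2392]
tool_rot: [[-0.98, -0.201, -0.001], [-0.201, 0.98, 0.0], [0.001, 0.0, -1.0]]
wrist_force: [-0.2, 0.8, 0.4]
opening: -0.0
grip_force: 0.0
[0.4871364  0.19323278 0.23919461] [[-9.79579049e-01 -2.01058150e-01 -7.11951769e-04]
 [-2.01058291e-01  9.79579270e-01  1.32534888e-04]
 [ 6.70765975e-04  2.72972206e-04 -9.99999738e-01]] -0.00030715669754595237 1.6 [ 1.51384093e-01  3.35458616e-01  1.36821160e+00  2.40484188e-04
  1.43860627e+00 -1.62188212e+00] [-0.15694928  0.82160896  0.3875184 ]
513 [0.53209336 0.19359695 0.08010501] ((532.560546875, 194.0747833251953), (8.391939163208008, 55.46324157714844), 12.730473518371582)
turq [323.01190476 272.5952381 ] [0.456 0.312 0.014]
turq [392.9112426  279.46745562] [0.443 0.152 0.031]
turq [345.31372549 295.18300654] [0.407 0.262 0.031]
```

View pics/w1.png

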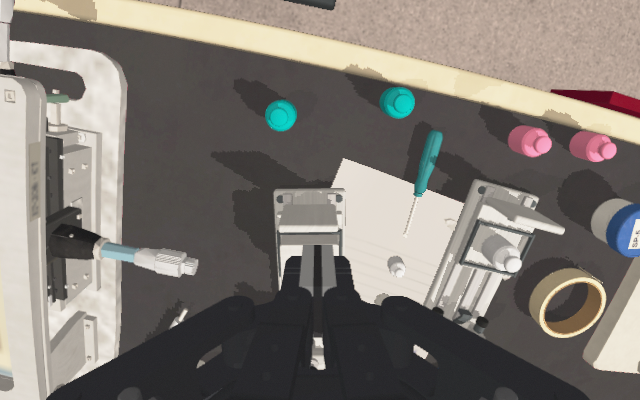

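The wrist view confirms it: plate top at (0.5325, 0.194, 0.080), and clear floor in front of it at pixel (310,200). The turquoise weights, at pixels (281,116) and (397,102), are clear of the way. Going down to fingertips at 45 mm.

```bash
python3 -m inch '{"travel":[[4,-8,-20],[0,0,-30],[0,0,-35],[0,0,-35],[0,0,-30],[0,0,-20],[0,0,-16],[0,0,0],[0,0,0]],"delta_rot":[[0,0,0.2],[0,0,0],[0,0,0],[0,0,0],[0,0,0],[0,0,0],[0,0,0],[0,0,0],[0,0,0]]}'
python3 -m inch '{"travel":[[4.9,1,0],[4.9,1,0],[4.9,1,0],[4.9,1,0],[4.9,1,0],[4.9,1,0],[0,0,0]],"delta_rot":[[0,0,0],[0,0,0],[0,0,0],[0,0,0],[0,0,0],[0,0,0],[0,0,0]]}'
```

```text
t: 2.55
tcp_pos: [0.4917, 0.1852, 0.0539]
tool_rot: [[-0.979, -0.205, 0.0], [-0.205, 0.979, 0.0], [-0.0, 0.0, -1.0]]
wrist_force: [0.6, -0.4, 0.6]
opening: -0.0
grip_force: 0.0
t: 3.25
tcp_pos: [0.5212, 0.1906, 0.0532]
tool_rot: [[-0.979, -0.204, -0.001], [-0.204, 0.979, -0.0], [0.001, 0.0, -1.0]]
wrist_force: [-3.9, -1.5, 2.0]
opening: 0.002
grip_force: 1.9
```

In contact at about 4 N. Pushing on along the fixture axis.

```bash
python3 -m inch '{"travel":[[4.9,1,0],[4.9,1,0],[4.9,1,0],[4.9,1,0],[4.9,1,0],[4.9,1,0],[4.9,1,0],[4.9,1,0],[4.9,1,0],[4.9,1,0],[0,0,0]],"delta_rot":[[0,0,0],[0,0,0],[0,0,0],[0,0,0],[0,0,0],[0,0,0],[0,0,0],[0,0,0],[0,0,0],[0,0,0],[0,0,0]]}'
python3 -m inch '{"travel":[[2,0.4,0],[2,0.4,0],[2,0.4,0],[0,0,0]],"delta_rot":[[0,0,0],[0,0,0],[0,0,0],[0,0,0]]}'
```

```text
t: 4.35
tcp_pos: [0.5691, 0.2009, 0.053]
tool_rot: [[-0.979, -0.204, -0.003], [-0.204, 0.979, 0.0], [0.003, 0.001, -1.0]]
wrist_force: [-8.0, 0.2, 3.5]
opening: -0.001
grip_force: 3.4
t: 4.75
tcp_pos: [0.5747, 0.2021, 0.053]
tool_rot: [[-0.979, -0.204, -0.004], [-0.204, 0.979, 0.0], [0.004, 0.001, -1.0]]
wrist_force: [-6.7, 1.2, 3.6]
opening: -0.002
grip_force: 3.7
```

```bash
python3 -m inch '{"travel":[[2,0.4,0],[2,0.4,0],[0,0,0]],"delta_rot":[[0,0,0],[0,0,0],[0,0,0]]}'
python3 -m inch '{"travel":[[2,0.4,0],[1,0.2,0],[0,0,0]],"delta_rot":[[0,0,0],[0,0,0],[0,0,0]]}'
```

```text
t: 5.05
tcp_pos: [0.5787, 0.203, 0.053]
tool_rot: [[-0.979, -0.204, -0.004], [-0.204, 0.979, 0.0], [0.004, 0.001, -1.0]]
wrist_force: [-7.6, 0.9, 3.8]
opening: -0.005
grip_force: 3.8
t: 5.35
tcp_pos: [0.5816, 0.2036, 0.053]
tool_rot: [[-0.979, -0.204, -0.004], [-0.204, 0.979, 0.0], [0.004, 0.001, -1.0]]
wrist_force: [-7.6, 1.5, 4.4]
opening: 0.003
grip_force: 3.9
```

```bash
python3 -m inch '{"travel":[[1,0.2,0],[1,0.2,0],[0,0,0]],"delta_rot":[[0,0,0],[0,0,0],[0,0,0]]}'
python3 -m inch '{"travel":[[1,0.2,0],[1,0.2,0],[0,0,0]],"delta_rot":[[0,0,0],[0,0,0],[0,0,0]]}'
```

```text
t: 5.65
tcp_pos: [0.5834, 0.204, 0.053]
tool_rot: [[-0.979, -0.205, -0.004], [-0.205, 0.979, 0.0], [0.004, 0.001, -1.0]]
wrist_force: [-7.7, 1.3, 4.2]
opening: -0.001
grip_force: 4.1
t: 5.95
tcp_pos: [0.5835, 0.204, 0.053]
tool_rot: [[-0.979, -0.205, -0.009], [-0.205, 0.979, -0.001], [0.009, 0.001, -1.0]]
wrist_force: [-17.9, -1.5, 10.0]
opening: -0.001
grip_force: 9.1
```

The TCP has stalled at 0.5835 and the force has jumped to 18 N, so the slide is on its rear stop. Backing off gently.

```bash
python3 -m inch '{"travel":[[0,0,0],[-3,-0.6,0],[-4,-0.8,0],[-4,-0.8,0],[-4,-0.8,0],[-4,-0.8,0],[-4,-0.8,0],[-4,-0.8,0],[-8,-1.7,0],[-12,-2.5,0],[-12,-2.5,0],[0,0,0]],"delta_rot":[[0,0,0],[0,0,0],[0,0,0],[0,0,0],[0,0,0],[0,0,0],[0,0,0],[0,0,0],[0,0,0],[0,0,0],[0,0,0],[0,0,0]]}'
python3 -m inch '{"travel":[[-6,-1,10],[0,0,40],[0,0,45],[0,0,45],[0,0,45],[0,0,0],[0,0,0]],"delta_rot":[[0,0,0],[0,0,0],[0,0,0],[0,0,0],[0,0,0],[0,0,0],[0,0,0]]}'
python3 - <<'E'
from h import *
t=grab('top');w=grab('wrist')
cv2.imwrite('pics/end.png',cv2.resize(t['pixels'][145:275,255:400],None,fx=4,fy=4,interpolation=cv2.INTER_CUBIC))
for d in(t,w):
    Q=cloud(d).reshape(-1,3);Q=Q[(Q[:,1]>.15)&(Q[:,1]<.27)&(Q[:,0]>.5)]
    for lo,hi,x0,x1 in((.077,.084,.5,.64),(.055,.065,.57,.66),(.083,.092,.66,.74)):
        p=Q[(Q[:,2]>lo)&(Q[:,2]<hi)&(Q[:,0]>x0)&(Q[:,0]<x1)]
        if len(p)>9: print(len(p),p.mean(0).round(4),cv2.minAreaRect((p[:,:2]*1000).astype(np.float32)))
E
```

```text
t: 7.15
tcp_pos: [0.5272, 0.1917, 0.0534]
tool_rot: [[-0.979, -0.204, -0.001], [-0.204, 0.979, -0.0], [0.001, 0.0, -1.0]]
wrist_force: [-0.0, -0.3, 0.0]
opening: -0.002
grip_force: 0.0
t: 7.85
tcp_pos: [0.5225, 0.1909, 0.2395]
tool_rot: [[-0.979, -0.204, 0.003], [-0.204, 0.979, 0.0], [-0.003, -0.0, -1.0]]
wrist_force: [1.5, -0.6, -1.0]
opening: 0.001
grip_force: 0.0
40 [0.5676 0.2178 0.0808] ((567.7097778320312, 217.80528259277344), (7.657154560089111, 25.691797256469727), 14.118451118469238)
341 [0.6178 0.2218 0.0589] ((617.6744995117188, 216.43368530273438), (45.37677764892578, 54.54840850830078), 12.196194648742676)
39 [0.6987 0.2316 0.0869] ((698.895263671875, 231.760498046875), (13.661127090454102, 13.803703308105469), 89.2966079711914)
524 [0.5709 0.2026 0.0801] ((571.3585205078125, 202.43899536132812), (8.366730690002441, 54.66648864746094), 11.244812965393066)
273 [0.5927 0.2043 0.0587] ((587.1945190429688, 206.7357635498047), (38.90715789794922, 60.121646881103516), 9.36274242401123)
142 [0.6991 0.2288 0.0869] ((700.3579711914062, 228.36105346679688), (16.12398338317871, 11.43782901763916), 11.828670501708984)
```

View pics/end.png

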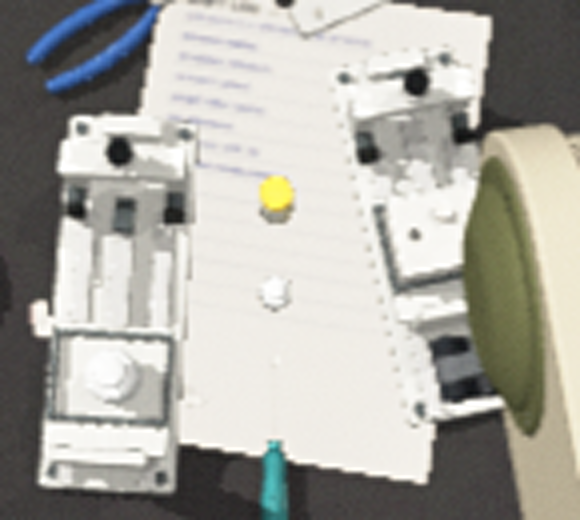

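The picture shows the die slide part-way back, with its plate at crop (440,305) and the block at (430,235) still in its nest. The other fixture is unchanged. The plate has moved 39.7 mm along the axis, so the slide is latched, and the block moved with it (about 39 mm).

```bash
python3 -m inch '{"travel":[[0,0,0],[0,0,0],[0,0,0]],"delta_rot":[[0,0,0],[0,0,0],[0,0,0]]}'; python3 -c "
from plant import workorder;print(workorder.close_job())"
```

```text
t: 8.25
tcp_pos: [0.5222, 0.1909, 0.2377]
tool_rot: [[-0.979, -0.204, -0.001], [-0.204, 0.979, -0.0], [0.001, 0.0, -1.0]]
wrist_force: [-0.1, 0.4, -0.5]
opening: 0.004
grip_force: 0.0
the job is handed in; nothing more can be done
None
```

The die slide was pushed to its rear stop and let go; it measured latched at about 40 mm with the block still in its nest, nothing else was seen to move, and the job is handed in (no verdict was returned).

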